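# Bring a spread snap ring to the groove of a banding wheel's axle

### The arm

A 7-joint arm with a two-finger parallel gripper is mounted at the origin on the work surface. World frame = base frame: x ahead of the robot, y to its left, z up, the work surface at z = 0. Lengths are in mm, angles in rad, forces in N, time in s.
With the tool pointing down it reaches from about 400 to 875 mm from the base axis. Payload 4.4 kg.
Tool frame: the origin (TCP) lies on the centre line of the jaws, within the pads' length; the fingertips stand 8 mm ahead of it and the grasp point (between the pads) lies 11 mm behind it; x points along the fingers, z is the direction in which the jaws open and shut, and the axes are right-handed (so a half turn about x gives the same grasp; the last joint's range is limited). The gripper opens to 85 mm and grips with 20 to 120 N. Pads are 22 mm wide; open, the fingers measure 114 mm over their backs; the gripper's body (76 mm by 85 mm) begins 54 mm behind the grasp point. The pads swing forward as they close: fully open they stand 13 mm farther back than shut.
Start: joints at [1.118, 0.628, 0.038, 1.517, -0.027, 0.996, -0.02], TCP at [245.225, -601.982, 239.313] pointing down, gripper open.
Joint ranges: [-3.06, 3.06], [-0.37, 2.12], [-1.25, 1.32], [0.18, 2.47], [-1.1, 4.24], [0.23, 1.98], [-2.94, 2.94]. Speed limits (rad/s): [2.57, 2.57, 3.14, 3.14, 3.14, 3.14, 3.14].

### API

Orientations are given as [roll, pitch, yaw] about the fixed x, y, z axes, in that order (R = Rz(yaw) Ry(pitch) Rx(roll)).
In Python, from cell import ctrl, get_image, camera_params gives the robot as it stands. The module is installed in compiled form; this text tells all that it offers.
- The arm moves only by the shell command python3 -m handwheel 'ROWS'. ROWS is text: rows parted by semicolons, each of 7 numbers parted by spaces: the opening, from -1 (shut) to 1 (fully open), then the shift along the tool's x, y, z in mm, then the turn, a rotation vector about the tool's x, y, z in rad. In form: grip x y z wx wy wz; .... A call has 1 to 10 rows; each row shifts and turns the pose as measured when the row begins, along the tool's axes as they then stand; what a row does not reach is not made up. A row lasts 1/10 s, in which the tool goes at most 50 mm and 8.59 degrees, less where a joint would pass 70% of its speed; a pose out of reach is approached as far as the arm can. A call with a gripper value outside its range is refused whole. The fingers move at their own pace and stop on an object; the grip force is fixed at half the most. Time passes only in rows, so rows that do not move let the fingers close. It gives the time, the measured TCP pose, the force and the opening at its end, in the units of the state.
- ctrl.read_state(): the state, without advancing time (a new reading comes with each control period).
- get_image(name): name is "scene" or "side" or "wrist"; returns the picture (384x512x3 uint8, blue, green, red); there is no depth.
- camera_params(name): a dict with "fx", "fy", "cx", "cy" (pixels), "eye" and "orientation" of the camera in the world. Camera axes: x right, y up, looking along -z (the intrinsics and any distortion apply to the point x, -y, -z); pixel columns grow to the right and rows downward; lengths in mm; the calibration is good to about 2 mm. The wrist camera is an equidistant fisheye: a pixel r from the principal point sees the ray r / f radians off the axis. A picture is of the moment at which its call begins: read the wrist's pose just before it. camera_params takes no time and is no camera call; for the wrist camera it gives the pose at the moment of the call.
- ctrl.finish_job(): hands the job in, once; it reports no verdict.
The state is a dict: "clock": time; "qpos": joint angles; "qd": joint speeds; "tau": joint torques, N m; "eef_pos": TCP position; "tool_rot": TCP orientation; "force": force on the tool from outside, world axes, zero at the start; "torque": the same for the moment, N m; "width": finger opening in mm.
Only numpy, scipy, OpenCV 4.12 (cv2) and the standard library are available. Lean on these libraries where they do the work, as an engineer would, in place of code of your own. Each camera call takes 0.05 s, during which the arm holds its last target.

### The job

The decorator's banding wheel needs its retaining ring. Take the ring pliers from their wooden rest by the two blue grips and squeeze them fully, so that the snap ring on the tips opens; with the ring kept open, slide it level down over the wheel's upright axle stub until it is at the black groove just above the brass washer. Finish while still holding the pliers squeezed, the open ring at the groove and not pressed hard on the washer; leave the bottle, the bowl and the brush mug where they are.

Things in the scene. Friction and masses are not known exactly. Their poses are not given: they have to be found in the camera images.
- grips (a point): Loose ring pliers (0.17 kg): mid height between the 2 blue grips, 45 mm up at start. x towards the ring, y across the grips (squeeze so), z up. Each grip: flat bar 62 long x 8 x 16 mm high, reaching 38 mm behind, 24 mm ahead. Pair here 48 mm wide relaxed (60 rear end), 18 mm on the stop, parallel. Spring: 4 to 10 N per grip. Wooden rest: plate top at 6 mm, bearer under the grips' rear ends.
- ring (a point): Centre of the steel snap ring, 4 mm thick, fixed level on the pliers' tips; axes as grips, 126.4 mm ahead (+x) and 22 mm below it; squeezing shifts it by up to 2 mm. About 38 mm outside; 21 mm inside relaxed (will not pass the stub), 30 mm inside when fully open, gap towards the pliers. The jaws run 22 mm above it on the grips' side and clear the stub while open.
- squeeze (a joint): How far each grip is squeezed: 0 rad relaxed (ring closed), 0.20 rad fully squeezed on the stop (ring fully open).
- groove (a point): On the axis of the fixed wheel's upright axle stub (25 mm diameter), mid height of the black groove (6 mm wide); z up. Directly below is the brass washer (48 mm diameter), its top 3 mm below this point: a ring lying on it has its centre 1 mm below this point. Grey wheel disc 160 mm diameter, top 67 mm over the work surface; hub 60 mm diameter, to 75 mm.
- stub_top (a point): Centre of the axle stub's flat top end, 27 mm above groove; the top 4 mm are tapered to 19 mm diameter.
- bottle: Bystander: amber glass bottle, 48 mm diameter, 95 mm tall; origin at the centre of its underside.
- bowl: Bystander: white bowl, 90 mm diameter, 42 mm tall; origin at the centre of its underside.
- brush_mug: Bystander: blue mug of brushes, 76 mm diameter, 85 mm tall, brushes up to 185 mm; origin at the centre of its underside.
Not all that is in view belongs to the job. Of the things that look like the part that bears grips, the smaller one is meant.

How it is judged:
By the outcome, as a careful person would: the job done as asked, in the order asked, and still so for the second after the job is handed in, while the arm keeps its last pose, push and grip.
It also fails if it takes over 35 s, if anything falls off the work surface, if the arm or the gripper's body presses on something with over 40 N, if the wrist force passes 120 N, or if a joint passes its speed limit or range.

## Working session

There is one attempt and no reset: what is moved stays moved. The work goes in short steps, Python scripts to look and compute and a shell command to move; the robot and the scene stay as the last step left them, time stands still between calls to the robot, and variables do not carry over. Pictures are saved under pics/ and viewed, and the job is handed in when it is done.

```bash
mkdir -p pics; python3 - <<'E'
from cell import ctrl,get_image,camera_params
import cv2
print(ctrl.read_state())
for n in("scene","side","wrist"):
    print(n,camera_params(n)); cv2.imwrite(f"pics/{n}0.png",get_image(n))
E
```

```text
{'clock': 0.0, 'qpos': array([ 1.11821944,  0.62933204,  0.0384072 ,  1.51837596, -0.02700776,
        0.99627995, -0.01999662]), 'qd': array([-0.00115172, -0.00094853, -0.00035629, -0.00069617,  0.001859  ,
        0.00027947, -0.00021544]), 'tau': array([-4.14615070e-04, -5.63397110e+01,  1.22598186e+00, -1.93444240e+01,
        1.09501611e-02,  1.03724716e-02, -2.30738300e-05]), 'eef_pos': array([ 245.0021373 , -601.40230025,  238.39500903]), 'tool_rot': array([3.14010688, 1.56891769, 1.95611453]), 'force': array([-0.39737533, -0.51248629,  0.58647477]), 'torque': array([0.03443603, 0.04268472, 0.04101273]), 'width': 85.15063399564382}
scene {'fx': 479.02199944339714, 'fy': 479.02199944339714, 'cx': 258.7384282948136, 'cy': 201.24652189182433, 'eye': array([1040.42010243, -622.3016085 , 1014.30274188]), 'orientation': array([0.76507384, 0.00759914, 0.58255144])}
side {'fx': 487.58072342991693, 'fy': 487.58072342991693, 'cx': 255.79160319660872, 'cy': 189.30846495024255, 'eye': array([ 175.02239353, 1086.09156527,  947.98462298]), 'orientation': array([ 0.88104813, -0.02092855, -2.76039911])}
wrist {'fx': 297.3186396354542, 'fy': 297.3186396354542, 'cx': 249.46270894160216, 'cy': 194.7936263370505, 'eye': array([ 309.54652214, -575.27927775,  372.05514892]), 'orientation': array([-2.80679300e-01,  7.71171983e-04, -1.18341933e+00])}
```

View pics/scene0.png

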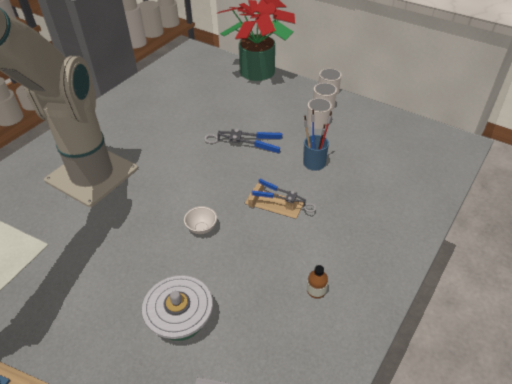

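View pics/side0.png

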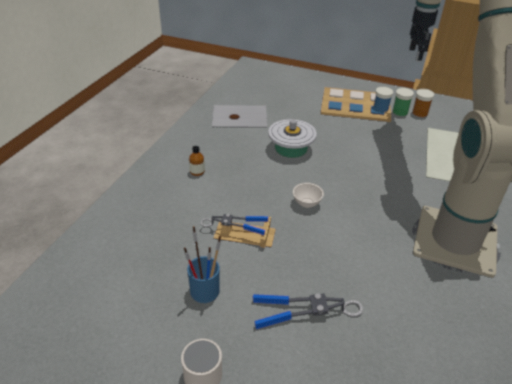

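View pics/wrist0.png

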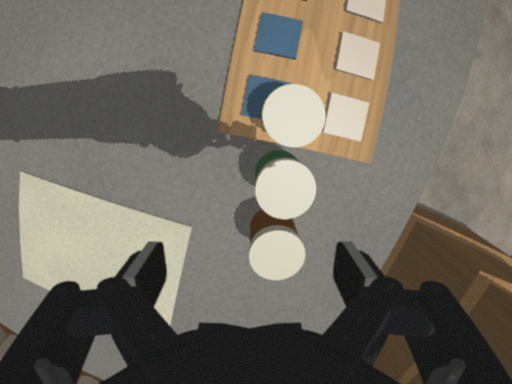

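The scene picture shows the small pliers on the wooden rest at about (285,195), with larger pliers without a rest at (245,138). The wheel is at (177,303), the bowl at (201,222), the bottle at (318,281) and the mug at (316,152). Next I zoom in and write the ray helpers.

```bash
cat > h.py <<'E'
import numpy as np,cv2
from scipy.spatial.transform import Rotation as R
from cell import ctrl,get_image,camera_params
def rot(o): return R.from_euler('xyz',o).as_matrix()
def ray(p,uv,fish=False):
    x=(uv[0]-p['cx'])/p['fx'];y=(uv[1]-p['cy'])/p['fy']
    if fish:
        r=np.hypot(x,y);s=np.sin(r)/max(r,1e-9);d=np.array([x*s,-y*s,-np.cos(r)])
    else: d=np.array([x,-y,-1.])
    d=rot(p['orientation'])@d
    return np.array(p['eye']),d/np.linalg.norm(d)
def plane(p,uv,z,fish=False):
    e,d=ray(p,uv,fish);return e+d*(z-e[2])/d[2]
def proj(p,X,fish=False):
    c=rot(p['orientation']).T@(np.array(X)-p['eye']);x,y,z=c[0],-c[1],-c[2]
    if fish:
        r=np.hypot(x,y);t=np.arctan2(r,z)/max(r,1e-9);x,y=x*t,y*t
    else: x,y=x/z,y/z
    return p['cx']+p['fx']*x,p['cy']+p['fy']*y
def tri(a,b):
    (e1,d1),(e2,d2)=a,b
    s=np.linalg.lstsq(np.c_[d1,-d2],e2-e1,rcond=None)[0]
    p1,p2=e1+s[0]*d1,e2+s[1]*d2
    return (p1+p2)/2,np.linalg.norm(p1-p2)
def crop(im,u,v,w,h,k,fn): cv2.imwrite(fn,cv2.resize(im[v:v+h,u:u+w],None,fx=k,fy=k,interpolation=cv2.INTER_CUBIC))
E
python3 - <<'E'
from h import *
a=cv2.imread('pics/scene0.png');b=cv2.imread('pics/side0.png')
crop(a,240,170,90,55,8,'pics/a1.png');crop(a,135,265,90,75,8,'pics/a2.png')
crop(b,190,205,95,50,8,'pics/b1.png');crop(b,260,110,65,55,8,'pics/b2.png')
E
```

```text
(no output)
```

View pics/a1.png

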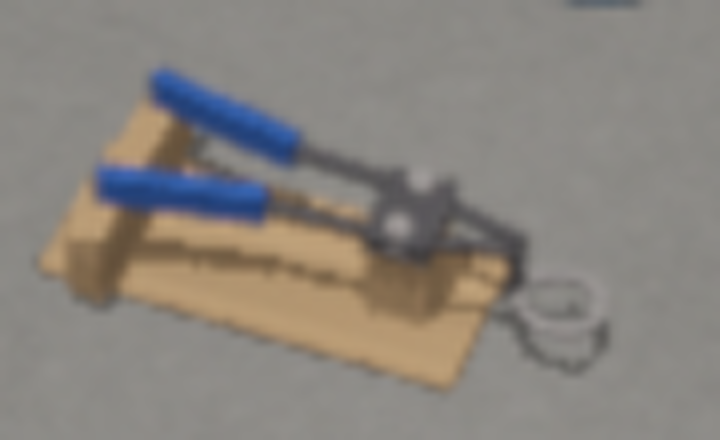

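View pics/b1.png

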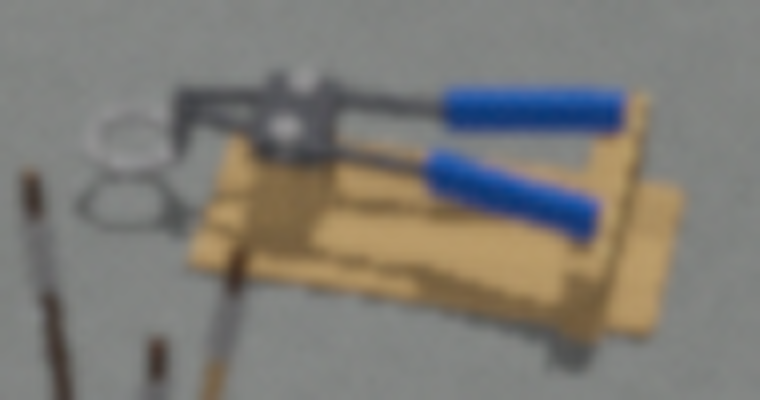

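View pics/a2.png

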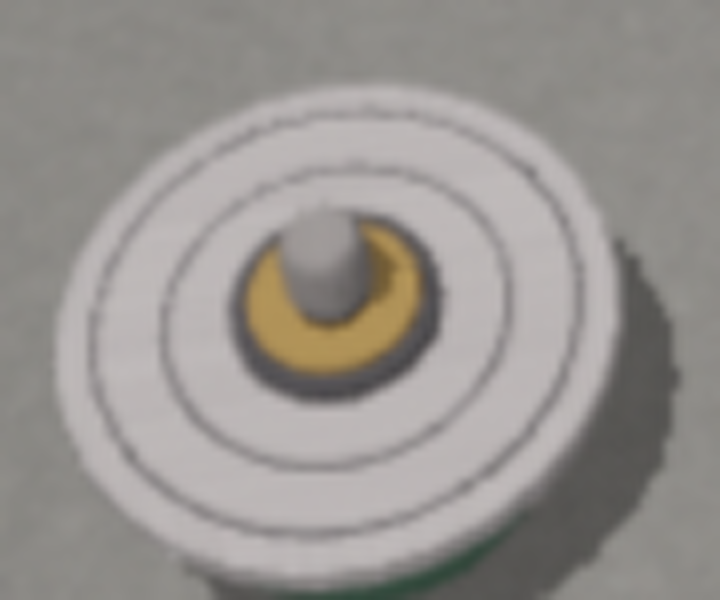

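View pics/b2.png

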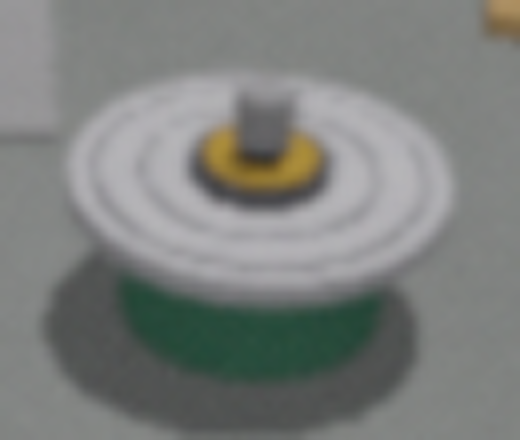

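```bash
python3 - <<'E'
from h import *
P={n:camera_params(n) for n in('scene','side')}
I={n:cv2.imread(f'pics/{n}0.png') for n in P}
roi={'scene':(240,170,90,40),'side':(190,205,95,50)}
wr={'scene':(135,265,90,80),'side':(260,110,65,60)}
for n in P:
    u,v,w,h=roi[n];s=I[n][v:v+h,u:u+w]
    hs=cv2.cvtColor(s,cv2.COLOR_BGR2HSV)
    m=cv2.inRange(hs,(105,150,60),(130,255,255))
    k,l,st,c=cv2.connectedComponentsWithStats(m)
    for i in range(1,k):
        if st[i,4]<20: continue
        pts=np.argwhere(l==i)[:,::-1]+[u,v]
        g=np.array([plane(P[n],p,46)[:2] for p in pts]);mu=g.mean(0)
        ev,evec=np.linalg.eigh(np.cov(g.T));ax=evec[:,1]
        t=(g-mu)@ax
        print(n,'grip px',pts.mean(0),'at z46',mu.round(1),'axis deg',np.degrees(np.arctan2(ax[1],ax[0])).round(1),'len',np.ptp(t).round(1))
    u,v,w,h=wr[n];s=I[n][v:v+h,u:u+w];hs=cv2.cvtColor(s,cv2.COLOR_BGR2HSV)
    m=cv2.inRange(hs,(15,100,90),(35,255,255))
    pts=np.argwhere(m)[:,::-1]+[u,v]
    hull=cv2.convexHull(pts.astype(np.float32))
    e=cv2.fitEllipse(hull)
    print(n,'washer',e)
    for z in (78,80): 
        g=np.array([plane(P[n],p,z)[:2] for p in hull[:,0]]).astype(np.float32)
        print(z,cv2.fitEllipse(g))
rp={'scene':(310,207.5),'side':(206.5,222.2)}
print('ring',tri(*[ray(P[n],rp[n]) for n in P]))
for n in P: print(plane(P[n],rp[n],23))
# stub top
st={'scene':(135+322/8,265+222/8),'side':(260+265/8,110+92/8)}
print('stubtop',tri(*[ray(P[n],st[n]) for n in P]))
for n in P: print(plane(P[n],st[n],105))
for n,q in {'scene':dict(bowl=(201,216),bottle=(319,270),mug=(316,143)),'side':dict(bowl=(308,190),bottle=(196,150),mug=(204,268))}.items():
    for k,z in dict(bowl=42,bottle=95,mug=85).items(): print(n,k,plane(P[n],q[k],z).round())
E
```

```text
scene grip px [267.88333333 184.2       ] at z46 [507.2 221.7] axis deg 176.8 len 59.6
scene grip px [262.77777778 193.66666667] at z46 [515.9 181.3] axis deg -155.7 len 55.3
scene washer ((176.26052856445312, 301.8716125488281), (17.64548683166504, 21.674083709716797), 73.69660949707031)
78 ((556.70849609375, -239.62022399902344), (46.81494140625, 48.143714904785156), 113.70409393310547)
80 ((557.74169921875, -240.43765258789062), (46.714927673339844, 48.0408935546875), 113.70409393310547)
side grip px [256.12048193 218.48192771] at z46 [517.3 178.9] axis deg -157.2 len 54.4
side grip px [253.30985915 228.91549296] at z46 [509.2 219.4] axis deg 177.8 len 57.9
side washer ((305.1583251953125, 121.05262756347656), (15.339521408081055, 42.5095100402832), 62.10840606689453)
78 ((531.2772216796875, -307.1903381347656), (71.93849182128906, 198.1798553466797), 161.6066131591797)
80 ((530.458251953125, -303.9873352050781), (71.77314758300781, 197.72427368164062), 161.6066131591797)
ring (array([645.74639761, 225.10030226,  24.6376249 ]), np.float64(1.4109754815468094))
[645.71419383 226.84142962  23.        ]
[645.93965027 223.27507663  23.        ]
stubtop (array([ 555.13554817, -235.816543  ,  108.61178041]), np.float64(1.0197261939831177))
[ 553.71767379 -234.11896475  105.        ]
[ 556.39500308 -241.94766245  105.        ]
scene bowl [419.  21.  42.]
scene bottle [790.   2.  95.]
scene mug [555. 419.  85.]
side bowl [425.   2.  42.]
side bottle [780.  17.  95.]
side mug [551. 422.  85.]
```

```bash
cat >> h.py <<'E'
def goto(pos,yaw,sgn=None):
    s=ctrl.read_state();R0=rot(s['tool_rot'])
    best=None
    for k in ((1,-1) if sgn is None else (sgn,)):
        z=k*np.array([-np.sin(yaw),np.cos(yaw),0]);x=np.array([0,0,-1.]);R1=np.c_[x,np.cross(z,x),z]
        rv=R.from_matrix(R0.T@R1).as_rotvec()
        if best is None or np.linalg.norm(rv)<np.linalg.norm(best[1]): best=(k,rv)
    d=np.array(pos)-s['eef_pos']
    print('t',round(s['clock'],2),'pos',s['eef_pos'].round(1),'F',s['force'].round(1),'T',s['torque'].round(2),'w',round(s['width'],1),'q',s['qpos'].round(2))
    print(' world d',d.round(1),'-> tool shift',(R0.T@d).round(1),'turn',best[1].round(3),'k',best[0]);return R0
E
python3 -c "
from h import *
print(goto((432,-261,239),0.18).round(3)); goto((520.5,201.8,239),.183)
z=rot(ctrl.read_state()['tool_rot'])"
```

```text
t 0.15 pos [ 245.  -601.6  238.6] F [-0.5  0.5 -0.2] T [-0.01  0.02  0.04] w 85.1 q [ 1.12  0.63  0.04  1.52 -0.03  1.   -0.02]
 world d [187.  340.6   0.4] -> tool shift [  -0.   301.6 -244.9] turn [ 0.207 -0.001  0.   ] k -1
[[-0.001  0.926  0.377]
 [ 0.001  0.377 -0.926]
 [-1.    -0.    -0.001]]
t 0.15 pos [ 245.  -601.6  238.6] F [-0.5  0.5 -0.2] T [-0.01  0.02  0.04] w 85.1 q [ 1.12  0.63  0.04  1.52 -0.03  1.   -0.02]
 world d [2.755e+02 8.034e+02 4.000e-01] -> tool shift [ 5.000e-01  5.582e+02 -6.401e+02] turn [ 0.204 -0.001  0.   ] k -1
```

```bash
python3 -m handwheel '1 0 36 -29 0.023 0 0;1 0 36 -29 0.023 0 0;1 0 36 -29 0.023 0 0;1 0 36 -29 0.023 0 0;1 0 36 -29 0.023 0 0;1 0 36 -29 0.023 0 0;1 0 36 -29 0.023 0 0;1 0 36 -29 0.023 0 0;1 0 30 -25 0.023 0 0;1 0 0 0 0 0 0'; python3 - <<'E'
from h import *
goto((432,-261,239),0.18)
im=get_image('wrist');cv2.imwrite('pics/w1.png',im);print(camera_params('wrist'))
E
```

```text
clock: 1.15
eef_pos: [481.5, -252.8, 234.2]
tool_rot: [-2.405, 1.566, 2.473]
force: [-0.4, 0.1, 0.4]
width: 85.2
t 1.15 pos [ 481.5 -252.8  234.2] F [-0.4  0.1  0.4] T [ 0.05 -0.   -0.04] w 85.2 q [ 0.38  0.49  0.08  1.82 -0.05  0.84 -0.92]
 world d [-49.5  -8.2   4.8] -> tool shift [ -4.6 -50.2  -0.1] turn [-0.014 -0.003  0.003] k -1
{'fx': 297.3186396354542, 'fy': 297.3186396354542, 'cx': 249.46270894160216, 'cy': 194.7936263370505, 'eye': array([ 548.85371736, -244.33772649,  367.37243717]), 'orientation': array([-2.85618504e-01,  1.28781835e-03, -1.40701799e+00])}
```

View pics/w1.png

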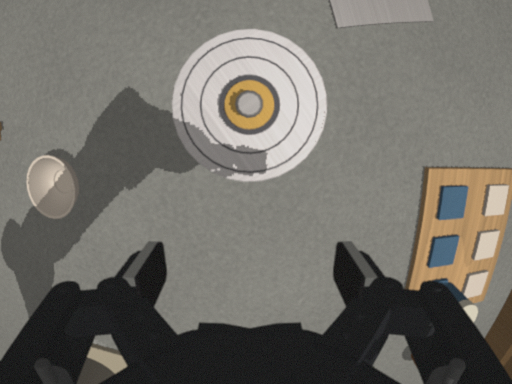

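The wrist view shows the wheel at about (250,104), with the washer ring and the stub top at (249,103). The bowl is at (52,187).

```bash
python3 - <<'E'
from h import *
p=dict(fx=297.3186396354542,fy=297.3186396354542,cx=249.46270894160216,cy=194.7936263370505,eye=np.array([548.85371736,-244.33772649,367.37243717]),orientation=np.array([-2.85618504e-01,1.28781835e-03,-1.40701799]))
im=cv2.imread('pics/w1.png');crop(im,205,60,90,90,8,'pics/w1c.png')
hs=cv2.cvtColor(im,cv2.COLOR_BGR2HSV);m=cv2.inRange(hs,(12,100,60),(35,255,255));m[:70]=0;m[140:]=0;m[:,:205]=0;m[:,290:]=0
h=cv2.convexHull(np.argwhere(m)[:,::-1].astype(np.float32))[:,0]
for z in(75,78,80): print(z,cv2.fitEllipse(np.array([plane(p,q,z,True)[:2] for q in h],np.float32)))
# disc outer: non-table bright
g=cv2.cvtColor(im,cv2.COLOR_BGR2GRAY)
E
```

```text
75 ((554.20556640625, -242.39788818359375), (48.384033203125, 48.410911560058594), 157.27691650390625)
78 ((554.150634765625, -242.41778564453125), (47.88754653930664, 47.914180755615234), 157.28646850585938)
80 ((554.114013671875, -242.43106079101562), (47.55657958984375, 47.5829963684082), 157.2824249267578)
```

View pics/w1c.png

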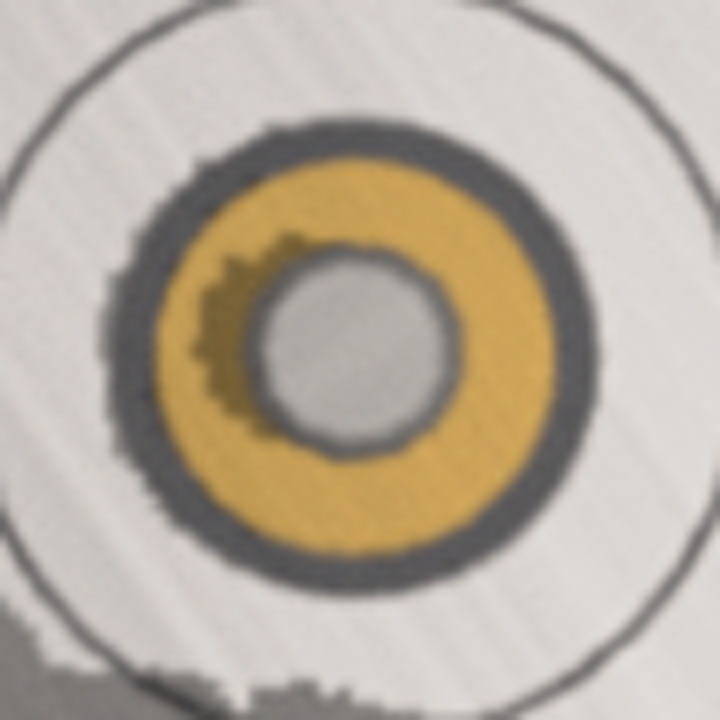

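```bash
python3 -m handwheel '1 3 6 -47 0 0 0;1 3 6 -47 0 0 0;1 3 6 -47 0 0 0;1 3 6 -47 0 0 0;1 3 6 -47 0 0 0;1 3 6 -47 0 0 0;1 3 6 -47 0 0 0;1 3 6 -47 0 0 0;1 3 6 -47 0 0 0;1 0 0 0 0 0 0'; python3 - <<'E'
from h import *
goto((460,191,200),0.183)
im=get_image('wrist');cv2.imwrite('pics/w2.png',im);print(camera_params('wrist'))
E
```

```text
clock: 2.2
eef_pos: [467.2, 166.0, 203.3]
tool_rot: [-0.51, 1.561, -1.944]
force: [-0.8, -0.7, -0.3]
width: 85.5
t 2.2 pos [467.2 166.  203.3] F [-0.8 -0.7 -0.3] T [-0.02  0.06 -0.06] w 85.5 q [-0.45  0.46  0.07  1.98 -0.04  0.71 -1.79]
 world d [-7.2 25.  -3.3] -> tool shift [  3.1  -3.7 -25.8] turn [-0.046  0.009  0.005] k -1
{'fx': 297.3186396354542, 'fy': 297.3186396354542, 'cx': 249.46270894160216, 'cy': 194.7936263370505, 'eye': array([536.94865898, 172.59370094, 336.4954036 ]), 'orientation': array([-0.28616303, -0.0123966 , -1.43761589])}
```

View pics/w2.png

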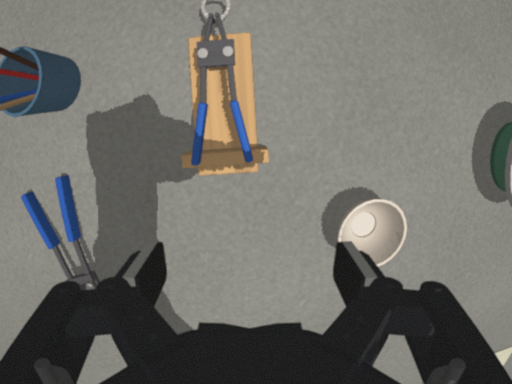

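The pliers are centred in the wrist view: grips at (200,133) and (241,132), pivot at (215,52), ring at (215,8). The large pliers are at lower left.

```bash
python3 - <<'E'
from h import *
p=dict(fx=297.3186396354542,fy=297.3186396354542,cx=249.46270894160216,cy=194.7936263370505,eye=np.array([536.94865898,172.59370094,336.4954036]),orientation=np.array([-0.28616303,-0.0123966,-1.43761589]))
im=cv2.imread('pics/w2.png')
hs=cv2.cvtColor(im,cv2.COLOR_BGR2HSV);m=cv2.inRange(hs,(105,150,60),(130,255,255));m[:90]=0;m[175:]=0;m[:,:180]=0;m[:,270:]=0
k,l,st,c=cv2.connectedComponentsWithStats(m)
for i in range(1,k):
    if st[i,4]<50: continue
    g=np.array([plane(p,q[::-1],52,True)[:2] for q in np.argwhere(l==i)]);mu=g.mean(0)
    ev,E=np.linalg.eigh(np.cov(g.T));ax=E[:,1]*np.sign(E[0,1]);t=(g-mu)@ax
    print(c[i],mu.round(1),np.degrees(np.arctan2(ax[1],ax[0])).round(1),np.ptp(t).round(1))
for q,z in(((215.5,8.5),25),((202.5,53),53),((229,52),53)): print(q,plane(p,q,z,True).round(1))
crop(im,180,0,90,60,8,'pics/w2c.png')
E
```

```text
[241.01246883 130.50872818] [516.6 174.4] 22.2 59.5
[198.75225225 132.87837838] [509.5 214.5] -1.0 59.2
(215.5, 8.5) [642.8 218.6  25. ]
(202.5, 53) [586.8 220.3  53. ]
(229, 52) [590.3 195.5  53. ]
```

View pics/w2c.png

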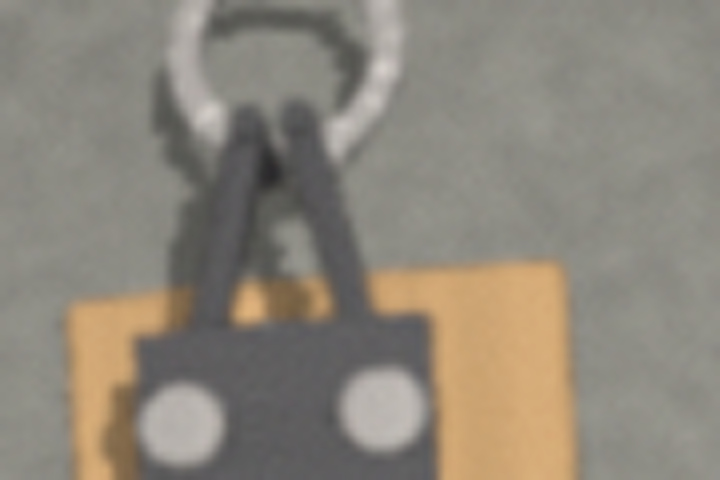

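```bash
python3 -c "
from h import *
goto((520,197.5,105),0.184)"
```

```text
t 2.25 pos [467.3 161.8 203.3] F [ 0.5 -0.8 -0.8] T [-0.06 -0.02 -0.02] w 85.3 q [-0.45  0.46  0.07  1.98 -0.04  0.71 -1.79]
 world d [ 52.7  35.7 -98.3] -> tool shift [ 97.7  57.5 -29.5] turn [-0.051  0.011  0.006] k -1
```

```bash
python3 -m handwheel '1 24 15 -8 -0.017 0.003 0.002;1 24 15 -8 -0.017 0.003 0.002;1 24 15 -8 -0.017 0.003 0.002;1 24 13 -8 0 0 0;1 0 0 0 0 0 0;1 0 0 0 0 0 0'; python3 - <<'E'
from h import *
goto((520,200,34),0.184)
print(camera_params('wrist'))
im=get_image('wrist');cv2.imwrite('pics/w3.png',im)
goto((520,200,34),0.184)
E
```

```text
clock: 2.85
eef_pos: [525.1, 185.4, 105.0]
tool_rot: [0.078, 1.559, -1.325]
force: [0.0, 0.3, 0.4]
width: 85.5
t 2.85 pos [525.1 185.4 105. ] F [0.  0.3 0.4] T [ 0.02 -0.01  0.01] w 85.5 q [-0.43  0.68  0.05  1.9  -0.04  0.56 -1.76]
 world d [ -5.1  14.6 -71. ] -> tool shift [ 70.8  -2.7 -16. ] turn [-0.016  0.012 -0.001] k -1
{'fx': 297.3186396354542, 'fy': 297.3186396354542, 'cx': 249.46270894160216, 'cy': 194.7936263370505, 'eye': array([593.34309568, 198.55696678, 238.57220388]), 'orientation': array([-0.27964784, -0.01248978, -1.40214192])}
t 2.9 pos [525.  185.3 105.1] F [ 0.2 -0.6  0.2] T [-0.04 -0.03 -0.07] w 85.6 q [-0.43  0.68  0.05  1.9  -0.04  0.56 -1.76]
 world d [ -5.   14.7 -71.1] -> tool shift [ 70.9  -2.5 -16.2] turn [-0.016  0.012 -0.001] k -1
```

View pics/w3.png

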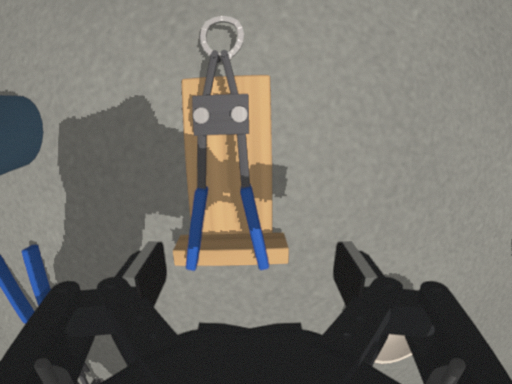

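Settled now. The grips are at about (197,228) and (255,227), and the ring is at (221,38).

```bash
python3 - <<'E'
from h import *
p=camera_params('wrist')
im=cv2.imread('pics/w3.png')
hs=cv2.cvtColor(im,cv2.COLOR_BGR2HSV);m=cv2.inRange(hs,(105,150,60),(130,255,255));m[:170]=0;m[290:]=0;m[:,:175]=0;m[:,290:]=0
k,l,st,c=cv2.connectedComponentsWithStats(m)
for i in range(1,k):
    if st[i,4]<50: continue
    g=np.array([plane(p,q[::-1],51,True)[:2] for q in np.argwhere(l==i)]);mu=g.mean(0)
    ev,E=np.linalg.eigh(np.cov(g.T));ax=E[:,1]*np.sign(E[0,1]);t=(g-mu)@ax
    print(c[i],mu.round(1),np.degrees(np.arctan2(ax[1],ax[0])).round(1),np.ptp(t).round(1))
for q,z in(((221.5,37.5),25),((202,116),53),((239,114.5),53)): print(q,plane(p,q,z,True).round(1))
E
```

```text
[195.73639661 228.29262394] [510.2 219.6] -1.1 62.1
[254.29454545 227.30060606] [517.8 179.7] 22.1 61.6
(221.5, 37.5) [644.4 224.5  25. ]
(202, 116) [586.5 224.8  53. ]
(239, 114.5) [590.9 202.2  53. ]
```

```bash
python3 -m handwheel '1 0 -1 -17 -0.016 0.012 0;1 15 0 0 0 0 0;1 0 0 0 0 0 0;1 0 0 0 0 0 0'; python3 - <<'E'
from h import *
goto((521,201,34),0.184)
E
```

```text
clock: 3.3
eef_pos: [521.6, 202.8, 94.5]
tool_rot: [2.054, 1.564, 0.667]
force: [0.2, 0.2, -0.4]
width: 85.4
t 3.3 pos [521.6 202.8  94.5] F [ 0.2  0.2 -0.4] T [ 0.   -0.01 -0.  ] w 85.4 q [-0.44  0.7   0.04  1.9  -0.05  0.53 -1.76]
 world d [ -0.6  -1.8 -60.5] -> tool shift [60.5 -1.3  1.9] turn [-0.    -0.003 -0.006] k -1
```

```bash
python3 -m handwheel '1 20 -0.5 2 0 -0.003 -0.006;1 20 0 0 0 0 0;1 16 0 0 0 0 0;1 6 0 0 0 0 0;1 0 0 0 0 0 0'; python3 - <<'E'
from h import *
goto((521,201,34),0.184)
cv2.imwrite('pics/w4.png',get_image('wrist'))
cv2.imwrite('pics/s4.png',get_image('scene'))
E
```

```text
clock: 3.8
eef_pos: [524.3, 203.9, 36.8]
tool_rot: [1.945, 1.561, 0.56]
force: [0.3, 0.6, 0.3]
width: 85.3
t 3.8 pos [524.3 203.9  36.8] F [0.3 0.6 0.3] T [-0.02  0.03 -0.04] w 85.3 q [-0.44  0.8   0.03  1.92 -0.05  0.42 -1.76]
 world d [-3.3 -2.9 -2.8] -> tool shift [ 2.8 -3.9  2.3] turn [ 0.002 -0.004 -0.009] k -1
```

View pics/w4.png

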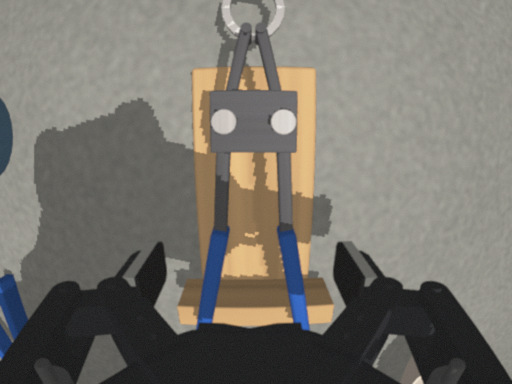

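```bash
python3 -m handwheel '1 2.5 -3.5 2 0.002 -0.004 -0.009;1 0 0 0 0 0 0;1 0 0 0 0 0 0'; python3 - <<'E'
from h import *
goto((521,201,34),0.184)
E
```

```text
clock: 4.2
eef_pos: [522.8, 201.7, 37.0]
tool_rot: [1.649, 1.566, 0.262]
force: [0.2, -0.1, -0.3]
width: 85.7
t 4.2 pos [522.8 201.7  37. ] F [ 0.2 -0.1 -0.3] T [ 0.03  0.03 -0.04] w 85.7 q [-0.44  0.8   0.03  1.92 -0.05  0.42 -1.76]
 world d [-1.8 -0.7 -3. ] -> tool shift [ 3.  -1.9  0.4] turn [-0.    -0.    -0.004] k -1
```

```bash
python3 -m handwheel '1 5 -2 0 0 0 -0.005;1 0 0 0 0 0 0;-1 0 0 0 0 0 0;-1 0 0 0 0 0 0;-1 0 0 0 0 0 0;-1 0 0 0 0 0 0'; python3 - <<'E'
from h import *
goto((521,201,34),0.184)
E
```

```text
clock: 4.8
eef_pos: [520.4, 201.6, 33.6]
tool_rot: [-2.053, 1.569, 2.843]
force: [-4.7, -1.3, 23.0]
width: 28.1
t 4.8 pos [520.4 201.6  33.6] F [-4.7 -1.3 23. ] T [-0.22  1.17 -0.03] w 28.1 q [-0.44  0.8   0.03  1.92 -0.05  0.42 -1.76]
 world d [ 0.6 -0.6  0.4] -> tool shift [-0.4  0.5  0.7] turn [-0.001 -0.001  0.002] k -1
```

```bash
python3 -m handwheel '-1 -1 0 0 0 0 0;-1 -1 0 0 0 0 0;-1 0 0 0 0 0 0;-1 0 0 0 0 0 0'; python3 - <<'E'
from h import *
goto((521,201,34),0.184)
cv2.imwrite('pics/w5.png',get_image('wrist'))
E
```

```text
clock: 5.2
eef_pos: [520.0, 201.5, 36.1]
tool_rot: [-1.996, 1.569, 2.9]
force: [-0.4, -0.4, -1.3]
width: 14.7
t 5.2 pos [520.  201.5  36.1] F [-0.4 -0.4 -1.3] T [0.01 0.03 0.04] w 14.7 q [-0.44  0.8   0.03  1.92 -0.05  0.43 -1.76]
 world d [ 1.  -0.5 -2.1] -> tool shift [2.1 0.8 0.7] turn [-0.001 -0.001  0.002] k -1
```

View pics/w5.png

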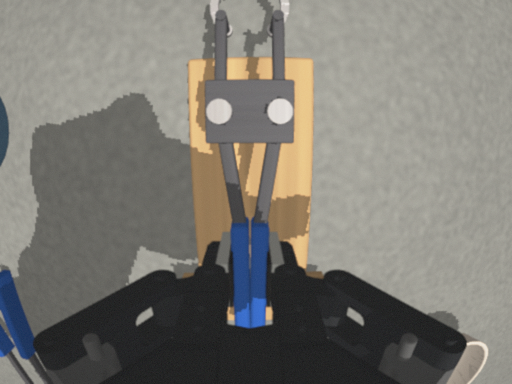

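The grips are squeezed parallel, the jaws are apart and the ring is open at the top. I'll lift gently and check that it is held.

```bash
python3 -m handwheel '-1 -3 0 0 0 0 0;-1 -8 0 0 0 0 0;-1 -10 0 0 0 0 0;-1 -10 0 0 0 0 0;-1 -10 0 0 0 0 0;-1 0 0 0 0 0 0;-1 0 0 0 0 0 0'; python3 - <<'E'
from h import *
goto((521,201,150),0.184)
cv2.imwrite('pics/w6.png',get_image('wrist'))
s=get_image('side');cv2.imwrite('pics/sd6.png',s);crop(s,180,180,130,80,6,'pics/sd6c.png')
E
```

```text
clock: 5.95
eef_pos: [520.4, 201.5, 81.2]
tool_rot: [-2.193, 1.569, 2.703]
force: [0.4, -0.2, -2.1]
width: 14.7
t 5.95 pos [520.4 201.5  81.2] F [ 0.4 -0.2 -2.1] T [-0.05  0.07  0.03] w 14.7 q [-0.44  0.72  0.03  1.91 -0.05  0.52 -1.76]
 world d [ 0.6 -0.5 68.8] -> tool shift [-68.8   0.5   0.5] turn [-0.001 -0.001  0.001] k -1
```

View pics/w6.png

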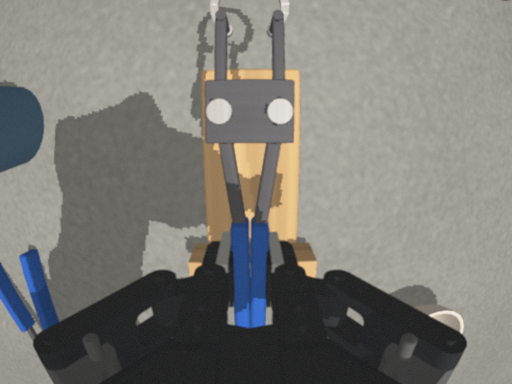

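View pics/sd6c.png

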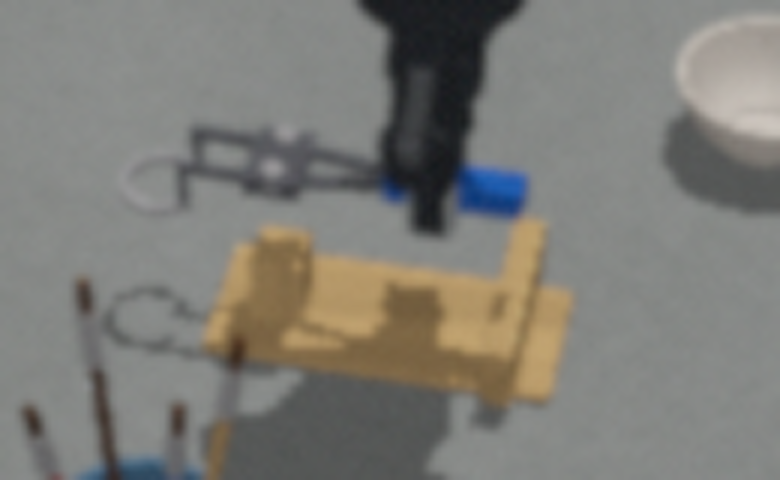

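```bash
python3 - <<'E'
from h import *
p=camera_params('wrist');s=ctrl.read_state();T=rot(s['tool_rot']);e=s['eef_pos']
for q,dz in (((218.7,111),17),((280.3,111),17),((214.5,5),-11),((286.5,5),-11),((222,18),17),((277.5,18),17)):
    X=plane(p,q,e[2]+dz,True);print(q,(T.T@(X-e)).round(1))
ps=camera_params('side');pc=camera_params('scene')
# side ring ellipse approx centre
c=(180+155/6,180+184/6)
print(plane(ps,c,e[2]-13).round(1), (T.T@(plane(ps,c,e[2]-13)-e)).round(1))
im=cv2.imread('pics/w6.png');crop(im,200,0,100,60,8,'pics/w6c.png')
E
```

```text
(218.7, 111) [-17.1  69.9 -11.8]
(280.3, 111) [-17.1  69.9  12.1]
(214.5, 5) [ 10.8 124.  -16.9]
(286.5, 5) [ 10.8 124.1  18.1]
(222, 18) [-17.2 107.6 -10.6]
(277.5, 18) [-17.2 107.6  11. ]
[644.7 225.4  67.8] [ 12.8 126.7  -0.8]
```

View pics/w6c.png

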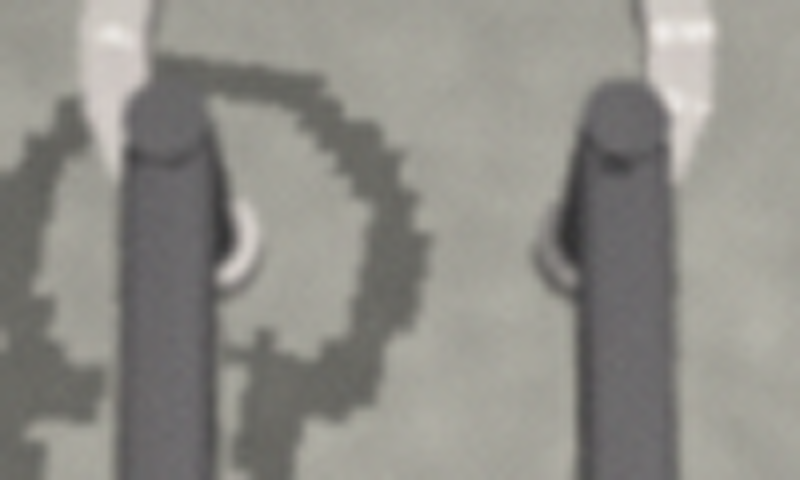

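```bash
python3 -m handwheel '-1 -20 0 5 0 0 0;-1 -25 -5 15 0 0 0;-1 -20 -10 25 0 0 0;-1 -8 -12 30 0 0 0;-1 0 -14 34 0 0 0;-1 0 -14 34 0 0 0;-1 0 -14 34 0 0 0;-1 0 -14 34 0 0 0;-1 0 -14 34 0 0 0;-1 0 -14 34 0 0 0' && python3 -m handwheel '-1 0 -14 34 0 0 0;-1 0 -14 34 0 0 0;-1 0 -12 25 0 0 0;-1 0 -8 15 0 0 0;-1 0 0 0 0 0 0;-1 0 0 0 0 0 0'; python3 - <<'E'
from h import *
goto((429,-263,153),0.184)
E
```

```text
clock: 7.05
eef_pos: [460.9, -96.5, 152.3]
tool_rot: [-2.165, 1.564, 2.746]
force: [0.4, -0.9, -2.3]
width: 14.6
clock: 7.65
eef_pos: [429.8, -222.7, 150.0]
tool_rot: [-1.869, 1.56, 3.03]
force: [0.6, 0.1, -1.8]
width: 14.8
t 7.65 pos [ 429.8 -222.7  150. ] F [ 0.6  0.1 -1.8] T [0.04 0.03 0.05] w 14.8 q [ 0.44  0.54 -0.03  2.05  0.03  0.57 -1.  ]
 world d [ -0.8 -40.3   3. ] -> tool shift [-3.  -8.3 39.4] turn [ 0.003 -0.003  0.01 ] k -1
```

```bash
python3 -m handwheel '-1 -4 -5 15 0.003 -0.003 0.01;-1 0 0 0 0 0 0;-1 0 0 0 0 0 0'; python3 - <<'E'
from h import *
goto((429,-263,153),0.184)
p=camera_params('wrist');cv2.imwrite('pics/w7.png',get_image('wrist'))
goto((429,-263,153),0.184)
print(p['eye'],p['orientation'])
a=get_image('scene');b=get_image('side');cv2.imwrite('pics/s7.png',a);cv2.imwrite('pics/sd7.png',b)
crop(a,120,230,120,100,6,'pics/s7c.png');crop(b,250,80,110,85,7,'pics/sd7c.png')
E
```

```text
clock: 7.95
eef_pos: [428.7, -234.2, 153.4]
tool_rot: [-2.965, 1.567, 1.936]
force: [0.2, -0.3, -1.9]
width: 14.8
t 7.95 pos [ 428.7 -234.2  153.4] F [ 0.2 -0.3 -1.9] T [-0.04  0.05  0.04] w 14.8 q [ 0.47  0.53 -0.03  2.04  0.03  0.57 -0.97]
 world d [  0.3 -28.8  -0.4] -> tool shift [ 0.3 -5.1 28.3] turn [ 0.005 -0.003  0.001] k -1
t 8.0 pos [ 428.7 -234.4  153.4] F [ 1.3 -0.4 -1.6] T [ 0.04  0.05 -0.06] w 14.7 q [ 0.47  0.53 -0.03  2.04  0.03  0.57 -0.97]
 world d [  0.3 -28.6  -0.4] -> tool shift [ 0.3 -5.1 28.2] turn [ 0.005 -0.003  0.001] k -1
[ 497.25235877 -221.57574184  286.91627737] [-0.28106873  0.00249121 -1.38115654]
```

View pics/w7.png

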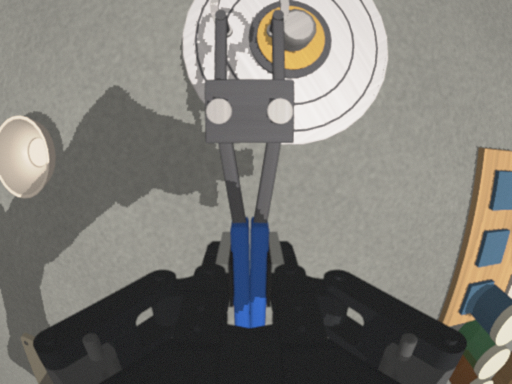

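View pics/s7c.png

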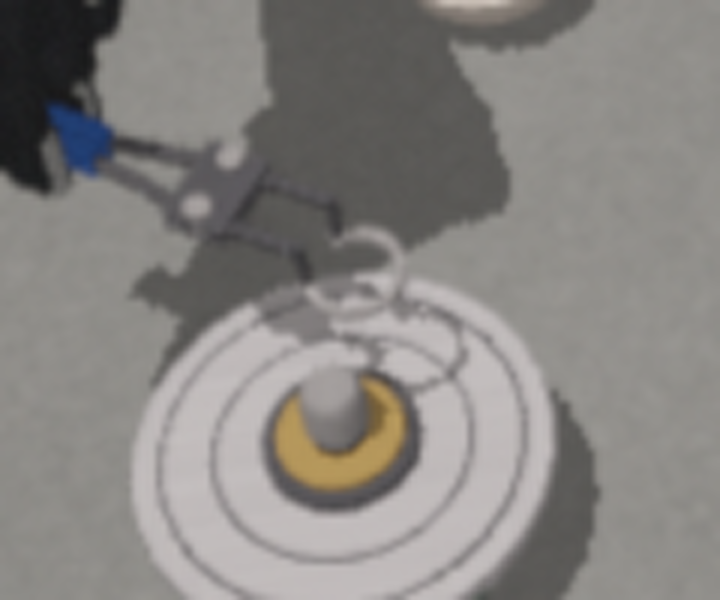

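View pics/sd7c.png

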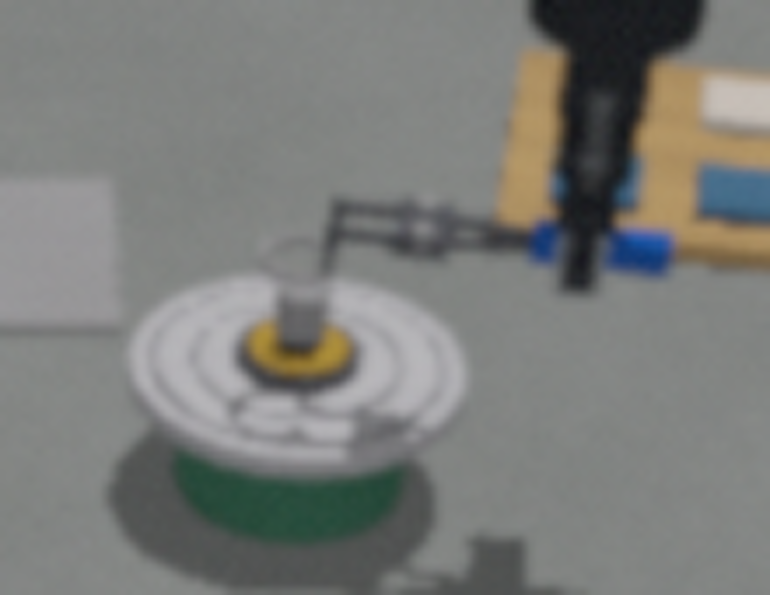

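Wrist view: the stub top is at about (296,30), to the right of the jaw centre line at 250. The jaws are level and the ring is open.

```bash
cat >> h.py <<'E'
from scipy.optimize import least_squares
def circ(pts,r=None):
    pts=np.asarray(pts);c0=pts.mean(0)
    f=(lambda v:np.hypot(*(pts-v[:2]).T)-(r or v[2]))
    s=least_squares(f,[*c0,r or 24],loss='soft_l1',f_scale=.5);return s.x.round(2),np.abs(s.fun).mean().round(2)
def washer(im,p,box,z,fish=False):
    u,v,w,h=box;hs=cv2.cvtColor(im,cv2.COLOR_BGR2HSV)[v:v+h,u:u+w]
    m=cv2.inRange(hs,(12,100,60),(35,255,255))
    k,l,st,c=cv2.connectedComponentsWithStats(m);i=1+st[1:,4].argmax()
    hull=cv2.convexHull((np.argwhere(m)[:,::-1]+[u,v]).astype(np.float32))[:,0]
    per=np.array([plane(p,q,z,fish)[:2] for q in hull])
    return per
E
python3 - <<'E'
from h import *
p=camera_params('wrist');p['eye']=np.array([497.25235877,-221.57574184,286.91627737]);p['orientation']=np.array([-0.28106873,0.00249121,-1.38115654])
e=np.array([428.7,-234.3,153.4])
w=cv2.imread('pics/w7.png')
print('wrist',circ(washer(w,p,(240,0,100,85),78,True)))
crop(w,200,0,140,90,5,'pics/w7c.png')
for n,f,b in(('scene','s7',(150,285,60,40)),('side','sd7',(283,122,22,16))):
    pp=camera_params(n);im=cv2.imread(f'pics/{f}.png');print(n,circ(washer(im,pp,b,78)),circ(washer(im,pp,b,78),24))
print('scene ring',plane(camera_params('scene'),(120+352/6,230+270/6),140.3).round(1))
print('side ring',plane(camera_params('side'),(250+293/7,80+260/7),140.3).round(1))
T=rot(ctrl.read_state()['tool_rot']);print('ring FK',(e+T@[13,127,.3]).round(1))
E
```

```text
wrist (array([ 556.06, -239.08,   23.99]), np.float64(0.09))
scene (array([ 556.56, -239.35,   23.87]), np.float64(0.36)) (array([ 556.51, -239.31,   24.  ]), np.float64(0.39))
side (array([ 556.29, -236.02,   23.59]), np.float64(0.42)) (array([ 556.37, -235.78,   24.  ]), np.float64(0.48))
scene ring [ 549.  -209.8  140.3]
side ring [ 552.5 -209.7  140.3]
ring FK [ 553.5 -210.7  140.3]
```

View pics/w7c.png

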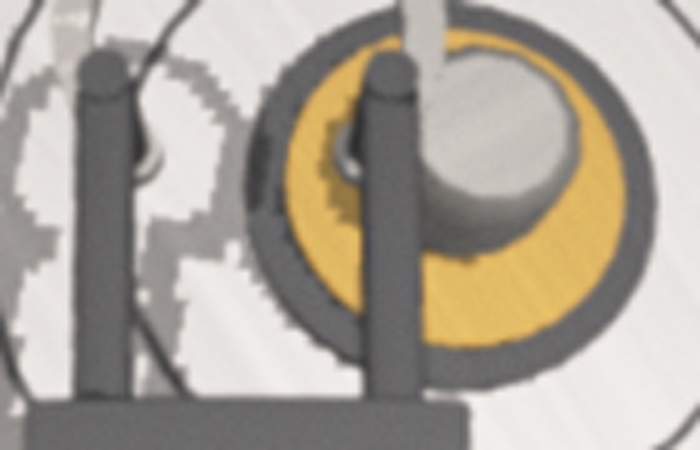

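```bash
python3 -m handwheel '-1 0 -1 14 0.005 -0.003 0;-1 5 -1 14 0 0 0;-1 10 0 0 0 0 0;-1 0 0 0 0 0 0;-1 0 0 0 0 0 0'; python3 - <<'E'
from h import *
goto((431.4,-262.4,130),0.184)
p=camera_params('wrist');w=get_image('wrist');cv2.imwrite('pics/w8.png',w)
s=ctrl.read_state();T=rot(s['tool_rot'])
c=circ(washer(w,p,(180,0,140,85),78,True));print(c,'axle in tool',(T.T@(np.r_[c[0][:2],78]-s['eef_pos'])).round(1), 'ring FK',(s['eef_pos']+T@[13,127,.3]).round(1))
a=get_image('scene');b=get_image('side');cv2.imwrite('pics/s8.png',a);cv2.imwrite('pics/sd8.png',b)
crop(w,190,0,120,80,6,'pics/w8c.png');crop(a,130,250,100,75,8,'pics/s8c.png');crop(b,260,90,90,65,8,'pics/sd8c.png')
E
```

```text
clock: 8.6
eef_pos: [432.6, -264.5, 136.4]
tool_rot: [-1.276, 1.57, -2.662]
force: [0.4, 0.9, -1.6]
width: 14.6
t 8.6 pos [ 432.6 -264.5  136.4] F [ 0.4  0.9 -1.6] T [ 0.03 -0.   -0.  ] w 14.6 q [ 0.51  0.58 -0.03  2.01  0.03  0.55 -0.93]
 world d [-1.2  2.1 -6.4] -> tool shift [ 6.4 -0.8 -2.3] turn [0.001 0.    0.001] k -1
(array([ 555.95, -239.33,   23.87]), np.float64(0.15)) axle in tool [ 58.2 126.1  -1.8] ring FK [ 557.3 -241.2  123.2]
```

View pics/w8c.png

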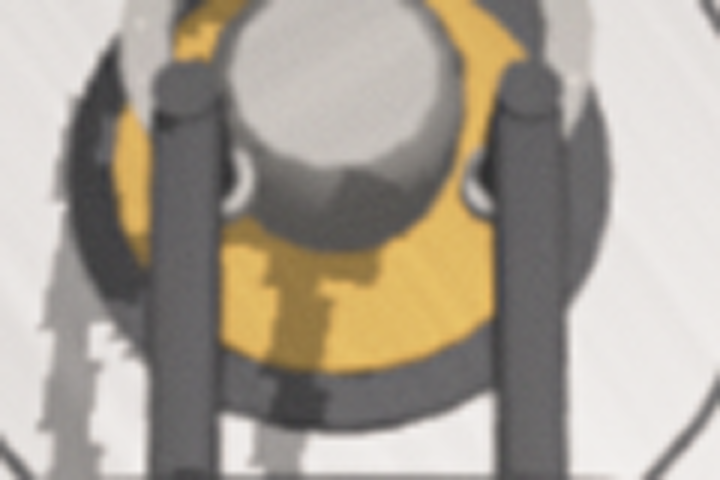

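View pics/s8c.png

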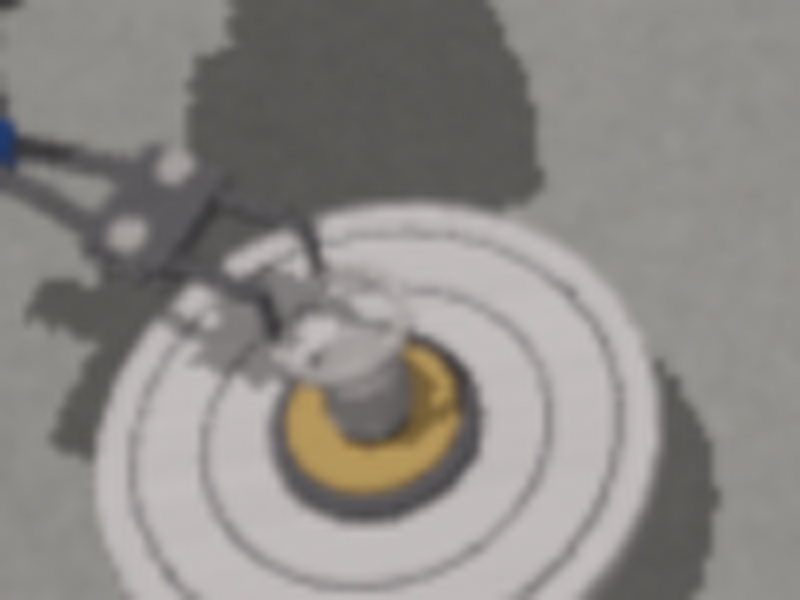

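View pics/sd8c.png

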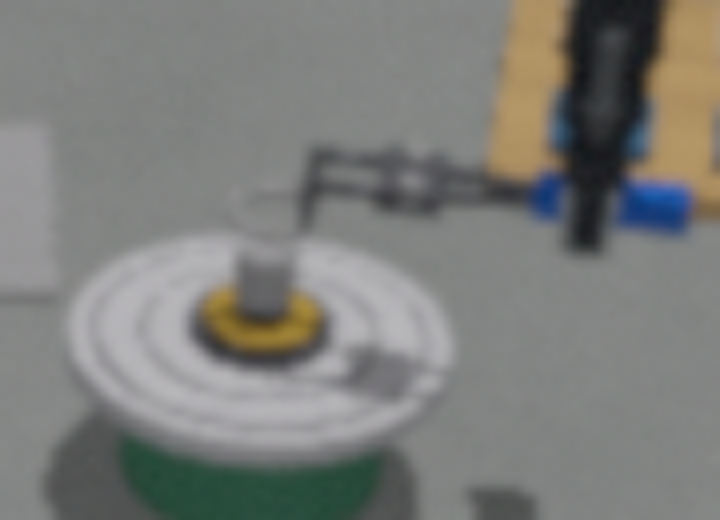

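```bash
python3 - <<'E'
from h import *
a=cv2.imread('pics/s8.png');b=cv2.imread('pics/sd8.png')
crop(a,158,275,36,30,20,'pics/s8d.png');crop(b,284,105,22,20,30,'pics/sd8d.png')
E
```

```text
(no output)
```

View pics/s8d.png

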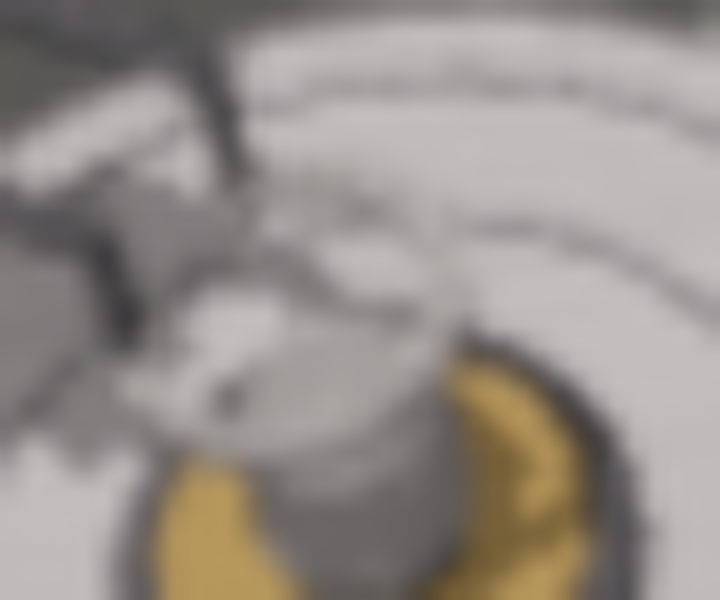

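View pics/sd8d.png

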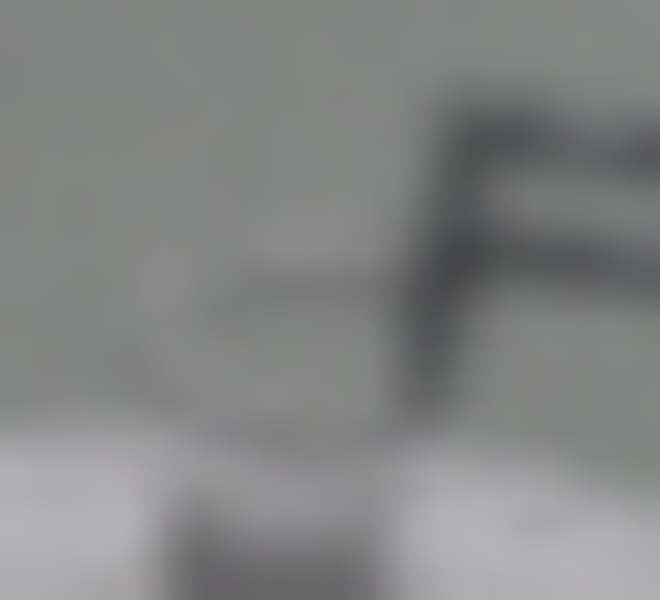

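```bash
python3 - <<'E'
from h import *
im=cv2.imread('pics/w6.png');g=cv2.cvtColor(im,cv2.COLOR_BGR2GRAY)
for r in range(0,24,2): print(r,g[r,208:226],g[r,274:292])
E
```

```text
0 [156 158 174 192 196 197 199 199 199 196 174 138 141 154 157 154 154 156] [161 159 159 157 144 124 161 197 201 201 201 199 200 199 181 164 160 161]
2 [156 163 186 197 200 202 203 199 200 193 158 135 150 159 159 158 157 157] [158 159 158 159 150 126 147 193 214 213 212 211 212 212 205 174 158 161]
4 [154 166 191 203 216 226 229 220 212 192 151 142 157 160 158 157 157 159] [159 159 160 158 160 148 145 200 230 229 220 223 230 225 220 185 161 159]
6 [156 168 186 198 200 199 198 201 204 191 151 133 134 136 148 150 150 153] [162 161 163 161 162 155 148 185 204 204 202 201 201 203 194 167 155 156]
8 [157 165 185 197 202 199 199 199 201 196 155 113 102  98  98 103 103 103] [162 163 160 159 163 158 153 192 203 204 202 202 203 200 193 170 157 156]
10 [161 165 185 197 201 201 199 199 195 173 132 108 104 104 102 102 102 102] [146 126 120 117 116 117 126 165 197 208 205 203 204 202 194 168 157 157]
12 [120 125 157 193 204 205 200 173 133 108 105 104 104 105 103 106 106 117] [108 103 107 107 105 104 102 108 144 202 226 218 212 211 195 166 156 157]
14 [104 108 140 186 199 204 195 144 105 103 105 103 104 105 104 105 105 108] [104 106 108 108 107 106 104 105 104 140 194 208 209 207 181 160 157 156]
16 [100 100 109 148 189 202 194 154 112 104 106 104 107 105 102 107 102  93] [102 107 106 108 105 105 104 105 107 141 196 207 199 182 165 157 160 157]
18 [101 105 118 145 171 196 191 134  90  93 103 105 105 101 100  95  91  85] [ 83  94 103 106 103 101 103  97  88 123 193 203 186 163 158 157 157 158]
20 [139 144 148 151 159 182 183 124  82  83  88  90  87  83  84  93  99  95] [ 88  76  70  66  76  89  97  98  96 124 183 187 168 162 160 160 163 162]
22 [150 151 154 155 155 160 159 112  92  98  97 100 104 105 107 104 103  97] [ 94 100  99  97  99 104 104 102  99 123 165 169 161 161 161 164 164 166]
```

```bash
python3 - <<'E'
from h import *
b=cv2.imread('pics/sd6.png');crop(b,196,200,24,20,30,'pics/sd6d.png')
g=cv2.cvtColor(b,cv2.COLOR_BGR2GRAY);print(g[202:218,197:214])
E
```

```text
[[140 142 140 142 142 140 139 139 138 138 138 139 140 136 116  87  77]
 [142 141 141 141 141 141 140 140 139 139 139 141 140 133 115  85  84]
 [141 140 139 141 140 140 142 141 142 144 142 142 141 135 120  94  94]
 [140 139 139 139 141 144 144 143 143 145 144 142 139 136 126  98  99]
 [139 140 140 141 142 145 142 136 133 131 129 127 123 124 120 101  98]
 [139 139 140 142 145 138 130 127 127 128 128 124 108  97  96  87  91]
 [139 140 142 145 141 129 126 131 135 137 136 131 107  82  82  84  85]
 [138 139 143 148 138 133 135 136 139 138 141 134 110  89 103 110 106]
 [139 140 143 147 142 140 140 140 140 140 140 135 112  94 111 130 133]
 [138 139 140 145 148 145 141 140 140 140 139 135 114  93 112 132 139]
 [139 138 137 138 147 149 148 146 141 140 139 136 117  92 109 130 139]
 [137 138 137 134 137 146 151 150 145 143 142 139 120  99 112 132 137]
 [138 136 137 135 131 133 139 143 141 140 138 133 121 111 117 131 137]
 [135 135 136 137 137 134 130 131 127 127 125 128 126 129 130 135 138]
 [137 136 136 138 139 139 138 135 133 133 134 136 138 139 139 139 139]
 [137 138 137 138 138 140 139 139 138 137 139 140 142 141 140 139 141]]
```

View pics/sd6d.png

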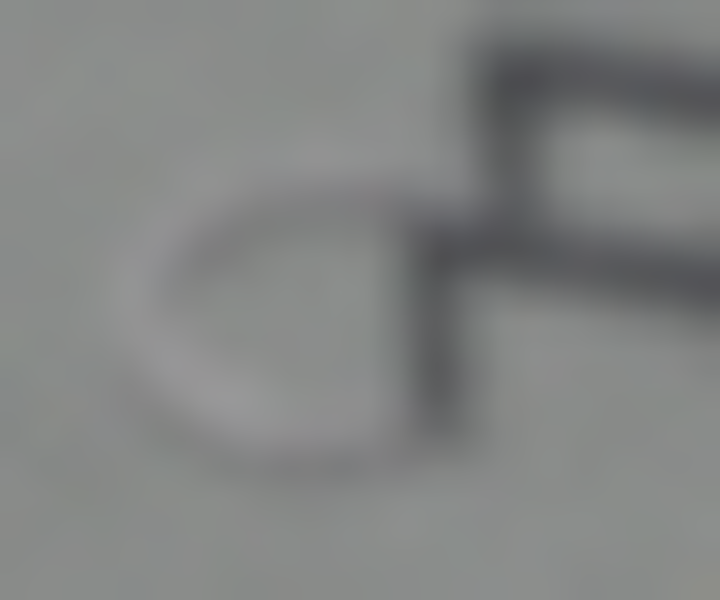

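```bash
python3 - <<'E'
from h import *
# pose of w6: TCP (520.4,201.5,81.2); wrist cam fixed in tool frame -> take camera-in-tool from now
s=ctrl.read_state();p=camera_params('wrist');T=rot(s['tool_rot']);
C=T.T@(p['eye']-s['eef_pos']);Rc=T.T@rot(p['orientation'])
rows=range(0,21,2)
L=[210.2,209.7,209.5,209.6,209.7,209.7,210.6,210.8,211.7,212.3,212.8]
Rr=[288.2,288.9,289.3,288.6,288.6,288.6,288.6,288.1,287.2,286.3,285.5]
for X in(10,11,12):
    pts=[]
    for u,v in [(a,b) for a,b in zip(L,rows)]+[(a,b) for a,b in zip(Rr,rows)]:
        x=(u+.0-p['cx'])/p['fx'];y=(v-p['cy'])/p['fy'];r=np.hypot(x,y);k=np.sin(r)/r
        d=Rc@np.array([x*k,-y*k,-np.cos(r)]);t=(X-C[0])/d[0];pts.append((C+t*d)[1:])
    print(X,circ(pts),circ(pts,19))
# side front/extremes in sd6
ps=camera_params('side');e6=np.array([520.4,201.5,81.2])
z=81.2-13
f=lambda u,v:(196+u/30,200+v/30)
for q in((115,310),):
    print((T.T@0)) if 0 else None
    X=plane(ps,f(*q),z);d=X-e6;c,sn=np.cos(.184),np.sin(.184);print('front edge tool y',d[0]*c+d[1]*sn)
ts=[];
for q in((115,310),(150,230),(220,178),(310,160),(150,385),(215,440),(300,470)):
    d=plane(ps,f(*q),z)-e6;ts.append((d[0]*c+d[1]*sn,d[0]*sn-d[1]*c))
print(np.round(ts,1),circ(ts),circ(ts,19))
E
```

```text
10 (array([1.2388e+02, 4.0000e-02, 1.9210e+01]), np.float64(0.08)) (array([1.2335e+02, 4.0000e-02, 1.9000e+01]), np.float64(0.16))
11 (array([1.2425e+02, 4.0000e-02, 1.9350e+01]), np.float64(0.08)) (array([1.2342e+02, 4.0000e-02, 1.9000e+01]), np.float64(0.25))
12 (array([1.2463e+02, 4.0000e-02, 1.9480e+01]), np.float64(0.09)) (array([1.235e+02, 5.000e-02, 1.900e+01]), np.float64(0.35))
front edge tool y 142.51049142698056
[[142.5  -3.4]
 [142.5   7.7]
 [138.3  15.8]
 [131.   20. ]
 [136.7 -12.3]
 [129.  -18. ]
 [120.6 -20.1]] (array([121.71,   1.76,  21.31]), np.float64(0.47)) (array([124.45,   1.68,  19.  ]), np.float64(0.9))
```

```bash
python3 - <<'E'
from h import *
s=ctrl.read_state();p=camera_params('wrist');T=rot(s['tool_rot'])
print(s['eef_pos'])
pts=[(T.T@(plane(p,(190+u/6-.4,v/6-.4),108,True)-s['eef_pos']))[1:] for u,v in((230,80),(240,110),(262,140),(300,162),(342,168),(385,158),(420,132),(440,105),(446,75))]
print(circ(pts),circ(pts,9.5))
E
```

```text
[ 432.70524653 -264.08212425  136.83769384]
(array([126.47,  -1.77,   9.76]), np.float64(0.05)) (array([126.13,  -1.76,   9.5 ]), np.float64(0.11))
```

```bash
python3 -m handwheel '-1 3 2 -1.8 0 0 0;-1 0 0 0 0 0 0;-1 0 0 0 0 0 0'; cat > chk.py <<'E'
from h import *
import sys
goto((434.1,-262,94),0.184)
s=ctrl.read_state();p=camera_params('wrist');w=get_image('wrist');n=sys.argv[1];cv2.imwrite(f'pics/{n}.png',w)
T=rot(s['tool_rot'])
c=circ(washer(w,p,(180,0,140,85),78,True));print(c,'axle-ring tool yz',((T.T@(np.r_[c[0][:2],78]-s['eef_pos']))[1:]-[124.2,.05]).round(1))
crop(w,190,0,120,80,6,f'pics/{n}c.png')
E
python3 chk.py w9
```

```text
clock: 9.05
eef_pos: [434.9, -261.1, 134.0]
tool_rot: [0.05, 1.57, -1.334]
force: [0.0, -0.5, -1.1]
width: 14.4
t 9.05 pos [ 434.9 -261.1  134. ] F [ 0.  -0.5 -1.1] T [-0.01  0.1  -0.04] w 14.4 q [ 0.51  0.58 -0.03  2.01  0.03  0.55 -0.93]
 world d [ -0.8  -0.9 -40. ] -> tool shift [40.  -0.9  0.7] turn [ 0.003  0.001 -0.   ] k -1
(array([ 556.05, -239.37,   23.86]), np.float64(0.16)) axle-ring tool yz [-1.1  1. ]
```

View pics/w9c.png

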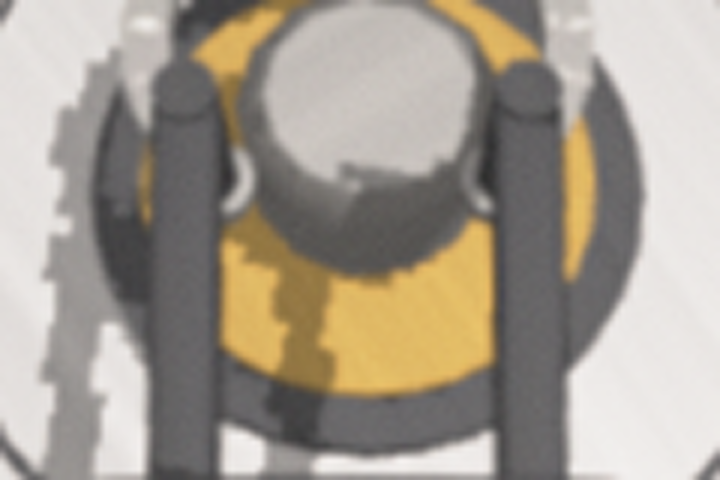

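```bash
python3 -m handwheel '-1 3 -0.8 0.7 0.002 0 0;-1 0 0 0 0 0 0;-1 0 0 0 0 0 0'; python3 chk.py w10
```

```text
clock: 9.4
eef_pos: [434.3, -261.9, 130.9]
tool_rot: [0.365, 1.57, -1.021]
force: [-0.3, -0.8, -2.3]
width: 14.4
t 9.4 pos [ 434.3 -261.9  130.9] F [-0.3 -0.8 -2.3] T [ 0.01  0.07 -0.07] w 14.4 q [ 0.51  0.59 -0.03  2.01  0.03  0.54 -0.93]
 world d [ -0.2  -0.1 -36.9] -> tool shift [36.9 -0.2  0. ] turn [ 0.001  0.001 -0.   ] k -1
(array([ 555.94, -239.28,   23.91]), np.float64(0.1)) axle-ring tool yz [-0.4  0. ]
```

```bash
python3 -m handwheel '-1 4 -0.3 0 0 0 0;-1 4 0 0 0 0 0;-1 4 0 0 0 0 0;-1 0 0 0 0 0 0;-1 0 0 0 0 0 0'; python3 chk.py w11
```

```text
clock: 9.95
eef_pos: [433.7, -262.0, 117.6]
tool_rot: [-0.498, 1.57, -1.885]
force: [-0.3, -0.6, -2.2]
width: 14.7
t 9.95 pos [ 433.7 -262.   117.6] F [-0.3 -0.6 -2.2] T [-0.06  0.04  0.02] w 14.7 q [ 0.51  0.61 -0.03  2.02  0.04  0.51 -0.93]
 world d [  0.4   0.  -23.6] -> tool shift [23.6  0.4  0.1] turn [0. 0. 0.] k -1
(array([ 555.34, -239.51,   23.48]), np.float64(0.27)) axle-ring tool yz [-0.5  0.1]
```

View pics/w11c.png

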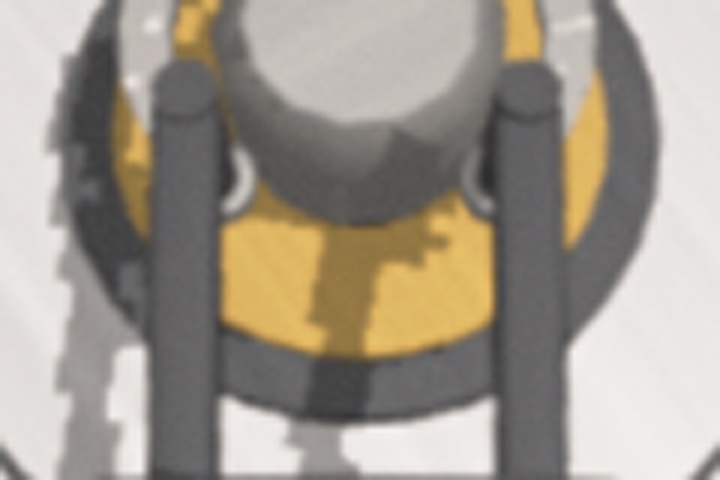

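The stub is centred between the jaws, the ring is around the tapered top and there is no contact force. Going on down.

```bash
python3 -m handwheel '-1 4 0 0 0 0 0;-1 4 0 0 0 0 0;-1 4 0 0 0 0 0;-1 0 0 0 0 0 0;-1 0 0 0 0 0 0'; python3 chk.py w12;  python3 - <<'E'
from h import *
a=get_image('scene');b=get_image('side');cv2.imwrite('pics/s12.png',a);cv2.imwrite('pics/sd12.png',b)
crop(a,145,275,60,50,12,'pics/s12c.png');crop(b,270,100,60,45,12,'pics/sd12c.png')
E
```

```text
clock: 10.5
eef_pos: [433.8, -262.0, 104.6]
tool_rot: [-0.193, 1.57, -1.58]
force: [-0.1, 0.7, -1.5]
width: 14.7
t 10.5 pos [ 433.8 -262.   104.6] F [-0.1  0.7 -1.5] T [-0.03  0.12  0.03] w 14.7 q [ 0.51  0.63 -0.03  2.03  0.04  0.48 -0.94]
 world d [  0.3   0.  -10.6] -> tool shift [10.6  0.3  0. ] turn [0.001 0.    0.   ] k -1
(array([ 555.8 , -239.38,   23.79]), np.float64(0.08)) axle-ring tool yz [-0.1  0.1]
```

View pics/s12c.png

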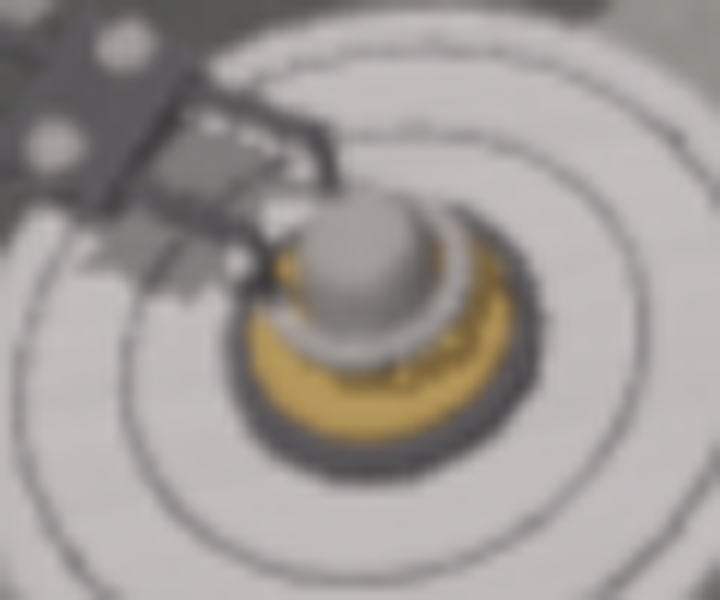

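View pics/sd12c.png

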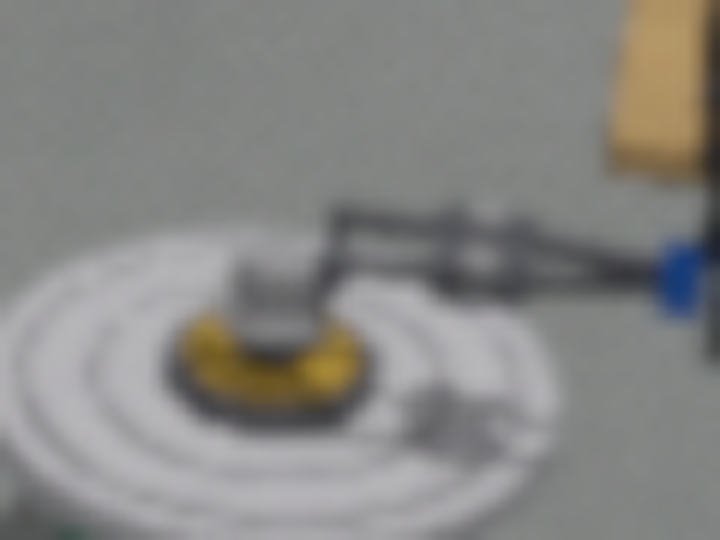

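View pics/w12c.png

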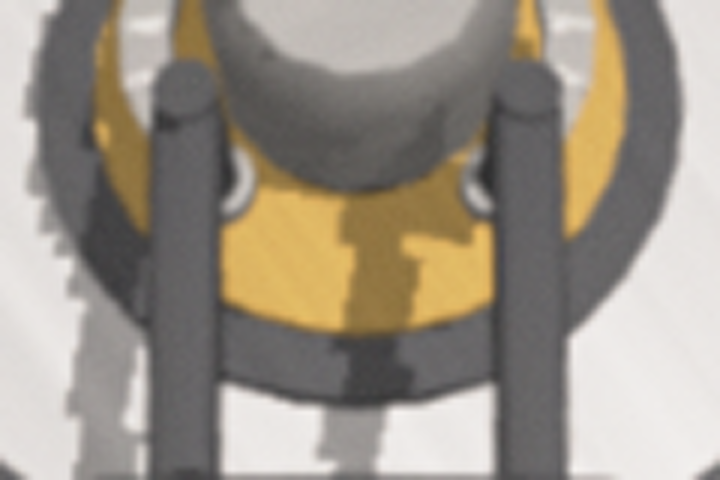

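The ring is around the stub in all three views, with no contact. I'll descend to near the groove and then feel for the washer in 1 mm steps.

```bash
python3 -m handwheel '-1 4 0 0 0 0 0;-1 4 0 0 0 0 0;-1 0 0 0 0 0 0;-1 0 0 0 0 0 0'; python3 -m handwheel '-1 1.5 0 0 0 0 0;-1 0 0 0 0 0 0;-1 0 0 0 0 0 0'; python3 -c "
from h import *
goto((433.8,-262,94),.184)"
```

```text
clock: 11.05
eef_pos: [434.0, -262.2, 96.3]
tool_rot: [0.51, 1.57, -0.876]
force: [-0.5, 0.2, -1.8]
width: 14.6
clock: 11.35
eef_pos: [434.1, -262.2, 94.7]
tool_rot: [0.54, 1.57, -0.846]
force: [-1.3, 0.2, -2.0]
width: 14.5
t 11.35 pos [ 434.1 -262.2   94.7] F [-1.3  0.2 -2. ] T [-0.01  0.08  0.02] w 14.5 q [ 0.51  0.65 -0.03  2.04  0.04  0.45 -0.94]
 world d [-0.3  0.2 -0.7] -> tool shift [ 0.7 -0.2 -0.3] turn [ 0.     0.001 -0.001] k -1
```

```bash
for i in 1; do python3 -m handwheel '-1 1 -0.2 -0.2 0 0 0;-1 0 0 0 0 0 0;-1 0 0 0 0 0 0';done; python3 -m handwheel '-1 1 0 0 0 0 0;-1 0 0 0 0 0 0;-1 0 0 0 0 0 0'; python3 chk.py w13;  python3 - <<'E'
from h import *
a=get_image('scene');b=get_image('side');cv2.imwrite('pics/s13.png',a);cv2.imwrite('pics/sd13.png',b)
crop(a,145,275,60,50,12,'pics/s13c.png');crop(b,270,100,60,45,12,'pics/sd13c.png')
E
```

```text
clock: 11.65
eef_pos: [433.9, -262.0, 93.7]
tool_rot: [0.631, 1.569, -0.756]
force: [-0.0, 0.1, -1.4]
width: 14.4
clock: 11.95
eef_pos: [434.0, -262.1, 92.7]
tool_rot: [0.622, 1.569, -0.765]
force: [-0.4, 0.3, -2.3]
width: 14.8
t 11.95 pos [ 434.  -262.1   92.7] F [-0.4  0.3 -2.3] T [ 0.01  0.04 -0.02] w 14.8 q [ 0.51  0.66 -0.03  2.04  0.04  0.45 -0.94]
 world d [0.1 0.1 1.3] -> tool shift [-1.3  0.1 -0.1] turn [ 0.001  0.001 -0.001] k -1
(array([ 555.66, -239.31,   23.74]), np.float64(0.08)) axle-ring tool yz [-0.4 -0.1]
```

View pics/s13c.png

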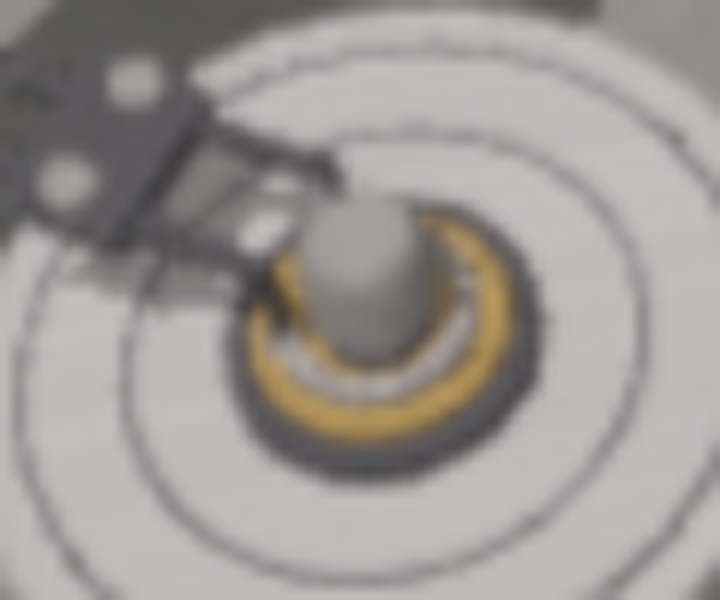

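View pics/sd13c.png

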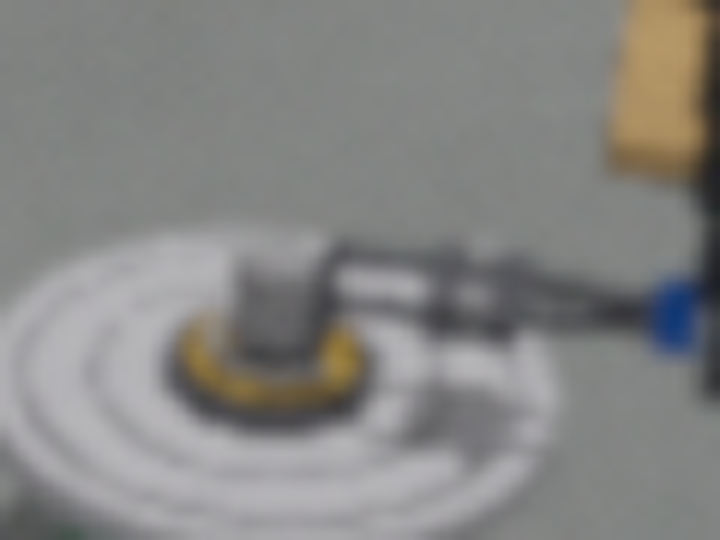

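The ring is close to the washer, with no contact yet. I'll keep feeling downward.

```bash
python3 -m handwheel '-1 1 -0.2 0 0 0 0;-1 0 0 0 0 0 0;-1 0 0 0 0 0 0'; python3 -c "
from h import *
goto((433.8,-262,94),.184)"
```

```text
clock: 12.4
eef_pos: [433.9, -262.2, 91.7]
tool_rot: [0.701, 1.569, -0.685]
force: [0.4, 0.4, -1.4]
width: 14.3
t 12.4 pos [ 433.9 -262.2   91.7] F [ 0.4  0.4 -1.4] T [ 0.05  0.07 -0.02] w 14.3 q [ 0.51  0.66 -0.03  2.04  0.04  0.44 -0.94]
 world d [-0.1  0.2  2.3] -> tool shift [-2.3 -0.1 -0.2] turn [ 0.001  0.002 -0.001] k -1
```

```bash
python3 -m handwheel '-1 1 0 0 0 0.001 0;-1 0 0 0 0 0 0;-1 0 0 0 0 0 0'; python3 -c "
from h import *
goto((433.8,-262,94),.184)"
```

```text
clock: 12.7
eef_pos: [433.9, -262.3, 91.0]
tool_rot: [1.125, 1.569, -0.261]
force: [-0.3, 0.3, 0.8]
width: 14.6
t 12.7 pos [ 433.9 -262.3   91. ] F [-0.3  0.3  0.8] T [0.13 0.03 0.1 ] w 14.6 q [ 0.51  0.66 -0.03  2.04  0.04  0.44 -0.94]
 world d [-0.1  0.3  3. ] -> tool shift [-3.  -0.  -0.3] turn [ 0.001  0.001 -0.002] k -1
```

```bash
python3 -m handwheel '-1 0.8 0 0 0 0 0;-1 0 0 0 0 0 0;-1 0 0 0 0 0 0'; python3 -c "
from h import *
goto((433.8,-262,94),.184)"
```

```text
clock: 13.0
eef_pos: [433.8, -262.4, 90.5]
tool_rot: [1.039, 1.569, -0.348]
force: [-0.6, 0.5, 1.7]
width: 14.6
t 13.0 pos [ 433.8 -262.4   90.5] F [-0.6  0.5  1.7] T [0.09 0.01 0.11] w 14.6 q [ 0.51  0.66 -0.03  2.04  0.04  0.44 -0.94]
 world d [0.  0.4 3.5] -> tool shift [-3.5  0.1 -0.4] turn [ 0.     0.001 -0.002] k -1
```

Contact with the washer came at a TCP height of about 91.3. I'll raise to about 92.2, so the ring centre sits at groove mid height and clear of the washer.

```bash
python3 -m handwheel '-1 -1.7 0 -0.2 0 0 -0.002;-1 0 0 0 0 0 0;-1 0 0 0 0 0 0'; python3 chk.py w14;  python3 - <<'E'
from h import *
a=get_image('scene');b=get_image('side');cv2.imwrite('pics/s14.png',a);cv2.imwrite('pics/sd14.png',b)
crop(a,145,275,60,50,12,'pics/s14c.png');crop(b,270,100,60,45,12,'pics/sd14c.png')
goto((433.8,-262,92.2),.184)
E
```

```text
clock: 13.3
eef_pos: [434.1, -262.2, 92.1]
tool_rot: [-0.184, 1.57, -1.571]
force: [0.8, -0.4, -1.3]
width: 14.7
t 13.3 pos [ 434.1 -262.2   92.1] F [ 0.8 -0.4 -1.3] T [-0.06  0.03 -0.03] w 14.7 q [ 0.5   0.66 -0.03  2.04  0.04  0.45 -0.94]
 world d [-0.   0.2  1.9] -> tool shift [-1.9  0.  -0.2] turn [0.    0.001 0.   ] k -1
(array([ 555.7 , -239.34,   23.76]), np.float64(0.11)) axle-ring tool yz [-0.5 -0.2]
t 13.45 pos [ 434.2 -262.1   92.1] F [ 0.2 -0.7 -1.8] T [-0.02  0.04  0.01] w 14.4 q [ 0.51  0.66 -0.03  2.04  0.04  0.45 -0.94]
 world d [-0.4  0.1  0.1] -> tool shift [-0.1 -0.3 -0.2] turn [0.001 0.001 0.   ] k -1
```

View pics/s14c.png

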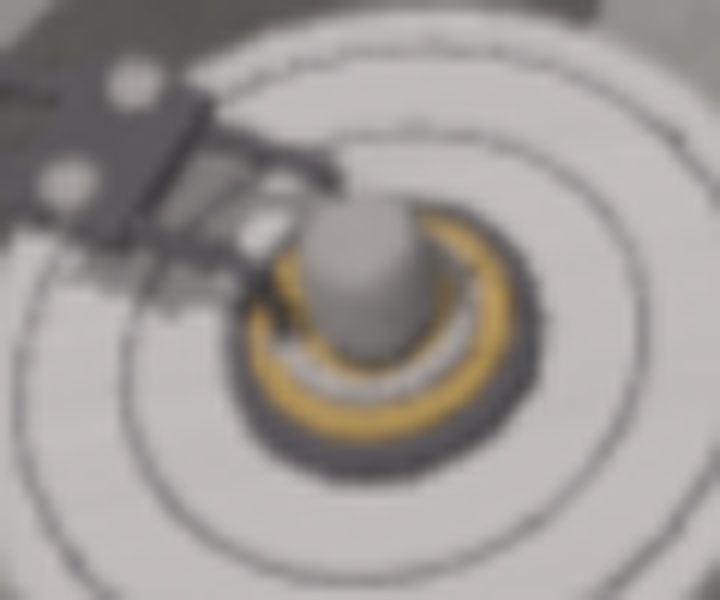

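View pics/w14.png

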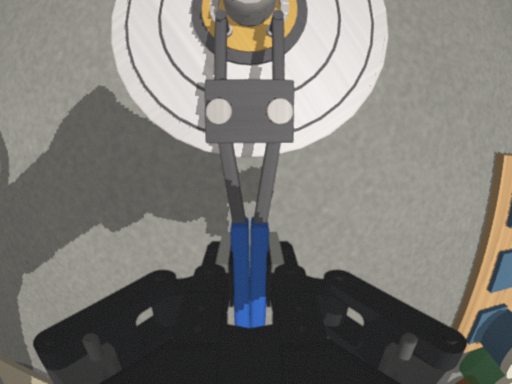

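View pics/sd14c.png

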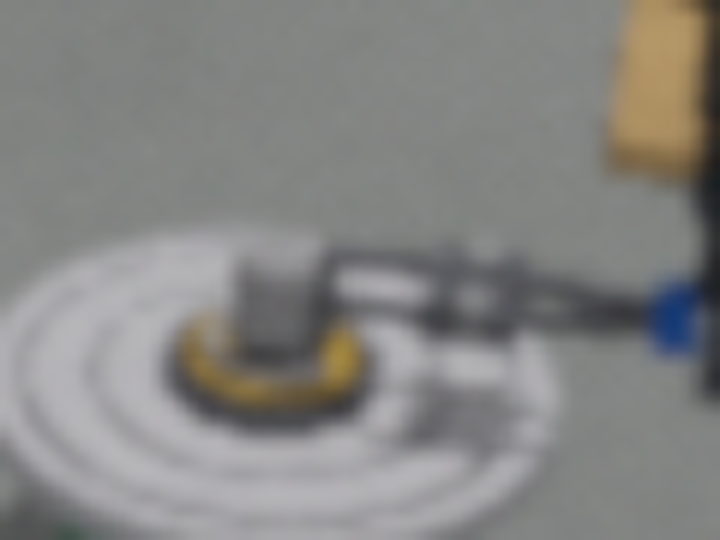

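View pics/s14.png

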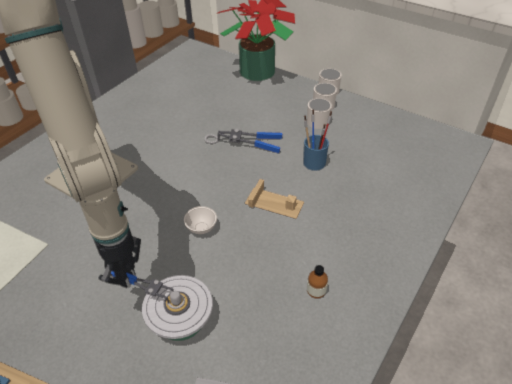

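The ring encircles the stub just above the washer. It is open and level, and the force is back to the pliers' own weight. The bottle, bowl and mug are unmoved, so I'm handing in.

```bash
python3 -c "
from h import *
print(ctrl.finish_job()); s=ctrl.read_state();print(s['clock'],s['eef_pos'],s['force'],s['width'])"
```

```text
the job is handed in; nothing more can be done
None
the job is handed in; nothing more can be done
```

The job is handed in at about 13.5 s. The pliers are still held squeezed, and the open ring is around the axle stub at the groove.

I took the smaller pliers from the wooden rest by the blue grips and squeezed them until the grips stood parallel. I centred the ring over the stub with the wrist camera and slid it down level. I felt for the washer (light contact of about 3 N), then backed off about 1 mm, which by the given dimensions puts the ring at the middle of the groove.

Last checks:
- **Centring:** the ring sat within about 0.5 mm of the stub's axis.
- **Force:** the vertical reading was back to the pliers' own weight (about −1.8 N), so the ring is not pressing on the washer.
- **Bystanders:** the bottle, bowl and brush mug look unmoved in the scene picture.

Readings that disagreed:
- **Finger opening:** it read about 14.6 mm instead of the 18 mm expected on the stop, though the pictures show the grips parallel and the ring open.
- **Washer position:** the side camera put it about 3 mm off in y from the other two views, so I relied on the wrist and scene cameras.
- **Groove height:** no picture resolved the black groove itself. The final height comes from where the ring touched the washer.

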